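# Scan in the mortise lock

### The arm

A 7-joint arm with a two-finger parallel gripper is mounted at the origin on the work surface. World frame = base frame: x ahead of the robot, y to its left, z up, the work surface at z = 0. Lengths are in m, angles in rad, forces in N, time in s.
With the tool pointing down it reaches from about 0.425 to 0.875 m from the base axis. Payload 4.7 kg.
Tool frame: the origin (TCP) lies at the very end of the fingers, on their centre line; the grasp point (between the pads) lies ctrl.pinch_z behind it (ctrl.pinch_z is the distance from the TCP to the grasp point, in m); z points along the fingers, y is the direction in which the jaws open and shut (so a half turn about z gives the same grasp; the last joint's range is limited). The gripper opens to 87 mm and grips with 3 to 60 N. Pads are 19 mm wide; open, the fingers measure 117 mm over their backs; the gripper's body (75 mm by 190 mm) begins 51 mm behind the grasp point.
Start: joints at [1.32, 0.321, -0.07, 1.45, 0.023, 1.371, -0.057], TCP at [0.17, -0.627, 0.223] pointing down, gripper open.
Joint ranges: [-2.86, 2.86], [-0.3, 2.09], [-1.38, 1.24], [0.06, 2.45], [-1.56, 4.7], [0.09, 2.05], [-2.69, 2.69]. Speed limits (rad/s): [2.57, 2.57, 3.14, 3.14, 3.14, 3.14, 3.14].

### API

Orientations are given as a unit quaternion [x, y, z, w].
In Python, from station import monitor, eyes, ctrl gives the robot as it stands. The module is installed in compiled form; this text tells all that it offers.
- The arm moves only by the tool carry_out, never from a script. Its argument "increments" is a list of rows, each a list of 3 entries, a list of its own where there are three numbers: the finger opening in m, from 0 to 0.087, then the shift along the tool's x, y, z in m, then the turn, a rotation vector about the tool's x, y, z in rad. A call has 1 to 12 rows; each row shifts and turns the pose as measured when the row begins, along the tool's axes as they then stand; what a row does not reach is not made up. A row lasts 1/10 s, in which the tool goes at most 50 mm and 8.59 degrees, less where a joint would pass 70% of its speed; a pose out of reach is approached as far as the arm can. A call is refused whole if a number of a shift passes 0.05 or a number of a turn 0.15, either way. A call with a gripper value outside its range is refused whole. The fingers move at their own pace and stop on an object; "force" is the grip in N (left out, the last holds). Time passes only in rows, so rows that do not move let the fingers close. It gives the time, the measured TCP pose, the force and the opening at its end, in the units of the state.
- monitor.sense(): the state, without advancing time (a new reading comes with each control period).
- eyes.snapshot(name): name is "side" or "top"; returns a dict with "img" (480x640x3 uint8, red, green, blue), "z_map" (480x640 float32, m along the optical axis (not along the pixel's ray), 0 where there is no reading), "fx", "fy", "cx", "cy" (pixels), "dist_coeffs" ([k1, k2, p1, p2, k3] as OpenCV has them; the pictures are not rectified), "R" (3x3) and "t" (3): a world point X has camera coordinates R X + t. Camera axes: x right, y down, z forward; pixel columns grow to the right and rows downward; lengths in m; the calibration is good to about 2 mm. A picture is of the moment at which its call begins.
- ctrl.close_job(): hands the job in, once; it reports no verdict.
The state is a dict: "t": time; "qpos": joint angles; "dq": joint speeds; "joint_torque": joint torques, N m; "tool_pos": TCP position; "tcp_rot": TCP orientation; "wrist_force": force on the tool from outside, world axes, zero at the start; "wrist_torque": the same for the moment, N m; "width": finger opening in m.
Only numpy, scipy, OpenCV 4.12 (cv2) and the standard library are available. Lean on these libraries where they do the work, as an engineer would, in place of code of your own. Each camera call takes 0.05 s, during which the arm holds its last target. There are 200 camera calls.

### The job

Book in the mortise lock (the tall one with the long brass strip along its side): pick up the hand scanner, aim its window at the middle of that lock's barcode label from about 100 mm away, square to the label and right way up, and hold it still there for at least one full second. Then lay the scanner gently back in the middle of its mat, right way up, along the mat and pointing the way it lay, and let go. Do not scan the other lock, do not touch either lock or its stand, and leave the other things on the bench where they are.

Things in the scene. Friction and masses are not known exactly. Their poses are not given: they have to be found in the camera images.
- scanner: grey hand scanner, 170 mm long, 180 g, lying flat on its mat. Origin: centre of its underside. x forward along the beam, z up. Handle 34 wide (y) x 36 mm high, from x = -85 to +33 mm; flared head 64 wide x 46 mm high, x = +33 to +85 mm. Grip the handle across y, near x = 0 to +10 mm (centre of mass), 24 mm above the underside.
- scanner_window (a point): middle of the dark scanning window on the scanner's front end, at (85, 0, 23) mm in the scanner's frame. Same axes as the scanner; the beam leaves along +x.
- mat: flat cork mat fixed to the bench, 190 (x) x 90 (y) x 6 mm thick, where the scanner lives. Origin: centre of its underside; top 6 mm above. The scanner lies along it, pointing to the mat's +x.
- mortise_lock: the lock to scan: tall steel case 76 wide x 150 mm high, with a long brass strip (190 mm) along one side, clamped on a sloping stand fixed to the bench; stand base 100 x 110 mm, whole thing about 185 mm tall. Origin: centre of the base's underside. It faces its own -x and its face leans back 25 degrees from upright.
- mortise_label: white label 58 wide x 34 mm high with black upright bars, on the upper half of the mortise lock, 105 mm above the bench. Origin: centre of its printed face. x points straight INTO the label (sloping 25 degrees down), y along its long side, z up along its face. A scanner aimed square and upright has the same axis directions. This is the one to scan.
- rim_lock: the other lock, to be left: square steel case 106 x 106 mm with a round turn knob on its face and no long strip, on an equal stand, about 130 mm tall. Origin and facing as for the mortise lock.
- rim_label: white label 58 wide x 34 mm high with black upright bars, on the upper half of the rim lock, 105 mm above the bench. Origin: centre of its printed face. x points straight INTO the label (sloping 25 degrees down), y along its long side, z up along its face. A scanner aimed square and upright has the same axis directions. Not to be scanned.
- screwdriver: yellow-handled screwdriver, 180 mm, lying on the bench; a bystander. Origin: centre of its underside.
- padlock: brass padlock standing up, 55 wide, 30 deep, 80 mm tall; a bystander. Origin: centre of its underside.
- strike_plate: flat steel lock plate, about 85 x 140 mm, 5 to 12 mm thick; a bystander. Origin: centre of its underside.
- pliers: black-handled pliers, 190 mm long, 18 mm thick, lying flat; a bystander. Origin: centre of its underside.
- cylinder: small upright brass lock cylinder, 34 mm across, 49 mm tall; a bystander. Origin: centre of its underside.
- key_dish: round dark dish of brass key blanks, 90 mm across, 22 mm tall; a bystander. Origin: centre of its underside.
Mind the look-alikes: they are no part of the job. What is shaped like the mortise_lock but turquoise is not meant. What is shaped like the scanner but green is not meant.

How it is judged:
By the outcome, as a careful person would: the job done as asked, in the order asked, and still so for the second after the job is handed in, with the robot touching nothing.
It also fails if it takes over 59 s, if anything falls off the work surface, if the arm or the gripper's body presses on something with over 40 N, if the wrist force passes 120 N, or if a joint passes its speed limit or range.

## Working session

There is one attempt and no reset: what is moved stays moved. The work goes in short steps, Python scripts to look and compute and a tool call to move; the robot and the scene stay as the last step left them, time stands still between calls to the robot, and variables do not carry over. Pictures are saved under pics/ and viewed, about 8 in all and at most 12, crops included, and the job is handed in when it is done.

Besides the shell and the picture viewer there is one more tool, called after "Request:" by a JSON object that holds its "name" and its "arguments". carry_out: Moves the arm, as the interface text tells. Its arguments: {"type":"object","properties":{"increments":{"type":"array"},"force":{"type":"number"}},"required":["increments"]}

```bash
mkdir -p pics; cat > h.py <<'E'
import numpy as np, cv2, pickle
from scipy.spatial.transform import Rotation as Rot
from station import monitor, eyes, ctrl
def snap(n,f):
    s=eyes.snapshot(n); cv2.imwrite(f'pics/{f}.png',s['img'][:,:,::-1]); pickle.dump(s,open(f'{f}.pkl','wb')); return s
def load(f): return pickle.load(open(f'{f}.pkl','rb'))
def ray(s,u,v):
    K=np.array([[s['fx'],0,s['cx']],[0,s['fy'],s['cy']],[0,0,1.]])
    p=cv2.undistortPoints(np.array([[[u,v]]],float),K,np.array(s['dist_coeffs'],float))[0,0]
    return np.array([p[0],p[1],1.])
def P(s,u,v,z=None):
    r=ray(s,u,v); R=np.array(s['R']);t=np.array(s['t'])
    if z is None:
        d=s['z_map'][int(round(v)),int(round(u))]
    else:
        o=-R.T@t; w=R.T@r; d=(z-o[2])/w[2]
    return R.T@(r*d-t)
def proj(s,X):
    K=np.array([[s['fx'],0,s['cx']],[0,s['fy'],s['cy']],[0,0,1.]])
    return cv2.projectPoints(np.atleast_2d(X).astype(float),cv2.Rodrigues(np.array(s['R'],float))[0],np.array(s['t'],float),K,np.array(s['dist_coeffs'],float))[0][:,0]
E
python3 - <<'E'
from h import *
for n in('side','top'):
    s=snap(n,n+'0'); print(n,-np.array(s['R']).T@s['t'],np.array(s['R']).round(2).tolist(),s['fx'])
print(monitor.sense(),ctrl.pinch_z)
E
```

```text
side [-0.01356029 -1.0288191   1.44568865] [[0.9, -0.43, 0.02], [-0.33, -0.72, -0.62], [0.28, 0.55, -0.79]] 600.8088889416949
top [ 0.2465629  -0.06909778  1.15615713] [[-0.1, -1.0, -0.0], [-0.97, 0.1, -0.22], [0.22, -0.02, -0.98]] 469.1430421116809
{'t': 0.1, 'qpos': array([ 1.32008866,  0.32174671, -0.07013999,  1.45157135,  0.02259641,
        1.37080159, -0.05688938]), 'dq': array([ 5.91374333e-04, -2.79977863e-03, -9.57852142e-04, -3.63267675e-03,
        1.85545116e-03, -3.14911695e-05,  1.26385132e-03]), 'joint_torque': array([ 9.09654500e-05, -4.92570877e+01, -4.05569337e-01, -3.13398635e+01,
       -6.39704615e-02,  3.94826999e-02,  8.21464027e-05]), 'tool_pos': array([ 0.16997525, -0.62685748,  0.22156351]), 'tcp_rot': array([ 9.91241053e-01,  1.32062174e-01, -1.51121340e-04, -8.56331144e-04]), 'wrist_force': array([-0.08685522, -0.39512777,  0.02384785]), 'wrist_torque': array([-0.04895165, -0.04862966, -0.01190916]), 'width': 0.08726762342411425} 0.0187
```

View pics/top0.png

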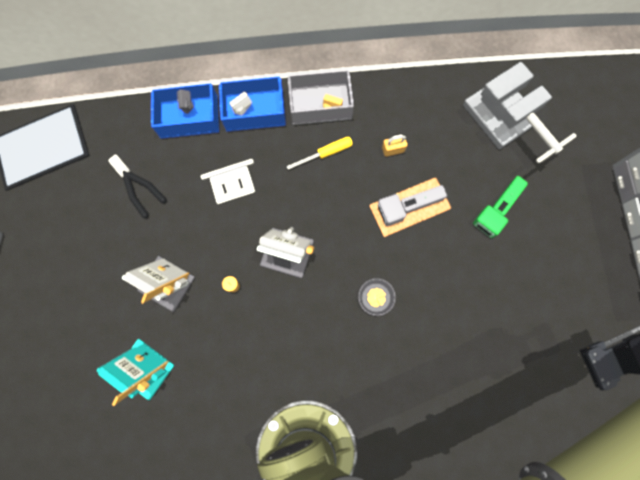

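View pics/side0.png

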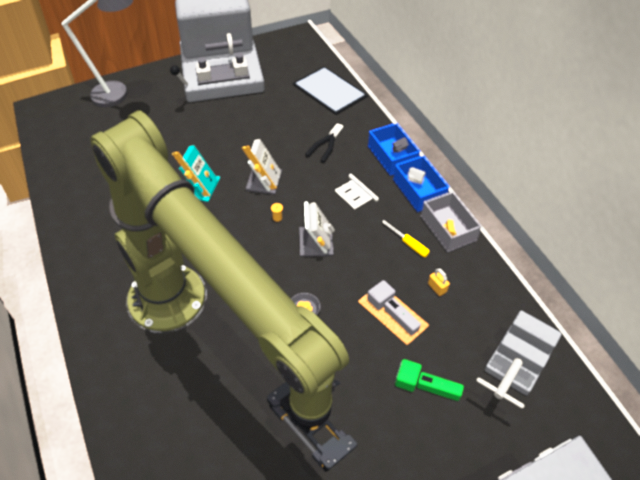

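Candidates in the top view:
- **Lock:** the grey case with a brass strip at (158,280) matches. The turquoise one at (137,370) is the look-alike, and (285,250) is the rim lock with its knob.
- **Scanner:** the grey one on the cork mat at (410,206) matches. The green one at (502,207) is the look-alike.

I'll confirm both in an enlarged crop.

```bash
python3 - <<'E'
from h import *
a=load('top0');b=load('side0')
def c(s,u,v,w=100,h=75): return cv2.resize(s['img'][v:v+h,u:u+w,::-1],(400,300),interpolation=cv2.INTER_CUBIC)
cv2.imwrite('pics/crop1.png',np.vstack([np.hstack([c(a,110,245),c(a,360,170)]),np.hstack([c(b,220,130),c(b,345,270)])]))
for u,v in[(155,275),(158,270),(170,275),(437,196),(392,208),(380,215)]: print(u,v,P(a,u,v).round(4))
E
```

```text
155 275 [0.4332 0.3027 0.1054]
158 270 [0.4491 0.3045 0.0791]
170 275 [0.4358 0.2787 0.0715]
437 196 [ 0.5735 -0.3826  0.0432]
392 208 [ 0.5511 -0.2647  0.0526]
380 215 [ 0.5481 -0.2398  0.0078]
```

View pics/crop1.png

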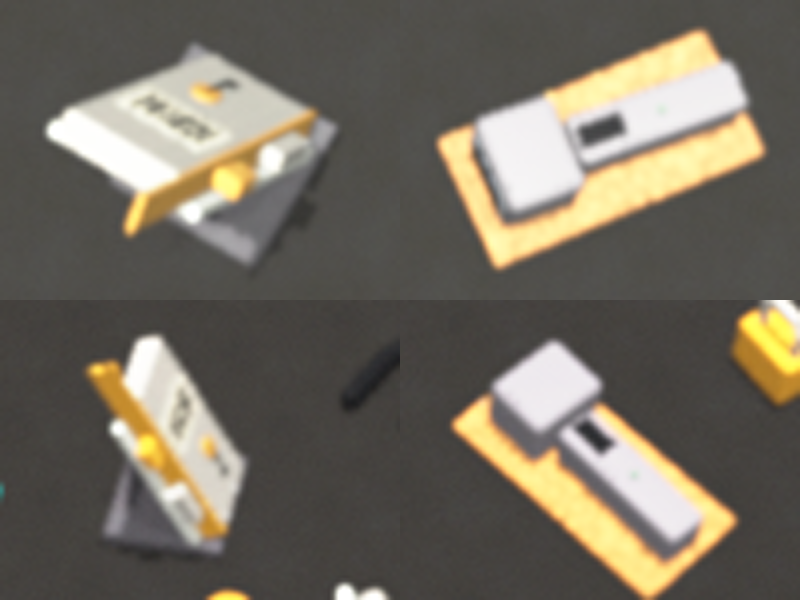

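```bash
cat >> h.py <<'E'
def cloud(s,u0,v0,u1,v1):
    V,U=np.mgrid[v0:v1,u0:u1]; U=U.ravel();V=V.ravel(); d=s['z_map'][V,U]; ok=d>0
    K=np.array([[s['fx'],0,s['cx']],[0,s['fy'],s['cy']],[0,0,1.]])
    p=cv2.undistortPoints(np.stack([U,V],1)[:,None].astype(float),K,np.array(s['dist_coeffs'],float))[:,0]
    X=(np.c_[p,np.ones(len(p))]*d[:,None]-np.array(s['t']))@np.array(s['R'])
    return X[ok],s['img'][V,U][ok].astype(int)
def rect(X):
    c,sz,a=cv2.minAreaRect((X[:,:2]*1000).astype(np.float32)); return np.round(c,1),np.round(sz,1),round(a,2)
E
python3 - <<'E'
from h import *
for n,box,lb in(('top0',(360,170,460,245),(140,262,175,288)),('side0',(350,270,435,350),(258,145,275,170))):
    s=load(n); X,C=cloud(s,*box)
    m=(C[:,0]-C[:,2]>60)&(X[:,2]<.02); print(n,'mat',rect(X[m]),np.median(X[m,2]))
    g=abs(C[:,0]-C[:,2])<40
    for lo,hi in((.036,.046),(.048,.06),(.03,.06)):
        q=X[g&(X[:,2]>lo)&(X[:,2]<hi)]; print(lo,rect(q),len(q),np.median(q[:,2]))
    X,C=cloud(s,*lb); m=(X[:,2]>.05)&(abs(C[:,0]-C[:,2])<50); Q=X[m]
    for i in range(8):
        c=np.median(Q,0); nrm=np.linalg.svd(Q-Q.mean(0))[2][2]; nrm*=np.sign(nrm[2]); r=(Q-Q.mean(0))@nrm; Q=Q[abs(r)<max(.002,2*r.std()*.8)]
    print('plane',nrm.round(3),Q.mean(0).round(4),len(Q),r.std(),'lean',np.degrees(np.arcsin(nrm[2])),'yaw',np.degrees(np.arctan2(nrm[1],nrm[0])))
    # label centre by big crop
    u0,v0,u1,v1=(135,258,175,288) if n=='top0' else (250,140,280,174)
    im=cv2.resize(s['img'][v0:v1,u0:u1,::-1],None,fx=10 if n=='top0' else 10,fy=10,interpolation=cv2.INTER_CUBIC)
    cv2.imwrite(f'pics/lab_{n}.png',im)
a=cv2.imread('pics/lab_top0.png');b=cv2.imread('pics/lab_side0.png')
h=max(a.shape[0],b.shape[0]);pad=lambda i:cv2.copyMakeBorder(i,0,h-i.shape[0],0,0,0)
cv2.imwrite('pics/lab.png',np.hstack([pad(a),pad(b)]))
E
```

```text
top0 mat (array([ 565.5, -321.5]), array([ 96.8, 197.7]), 17.8) 0.005624242066106475
0.036 (array([ 568.9, -320.4]), array([ 65.1, 170.4]), 15.9) 580 0.041834634410697735
0.048 (array([ 554.7, -275. ]), array([63. , 71.4]), 15.32) 490 0.05216718665453188
0.03 (array([ 568. , -320.8]), array([ 65.1, 170.5]), 15.05) 1162 0.0448314776617847
plane [ 0.745 -0.512  0.428] [0.4342 0.3039 0.1031] 555 0.0009021061751694433 lean 25.31792119860324 yaw -34.47926500275895
side0 mat (array([ 616.2, -333.2]), array([193.7, 253.4]), 86.42) 0.005910401763064073
0.036 (array([ 566.7, -326.9]), array([ 68.3, 169.5]), 13.44) 418 0.0418658805875423
0.048 (array([ 564.8, -319.9]), array([ 66.4, 158.4]), 14.62) 346 0.052637166210430034
0.03 (array([ 564.3, -327.3]), array([ 67.9, 172.2]), 11.64) 916 0.044812691583756906
plane [ 0.766 -0.492  0.414] [0.4388 0.3091 0.1047] 149 0.0010157162076518103 lean 24.473876460813766 yaw -32.72875586326627
```

View pics/lab.png

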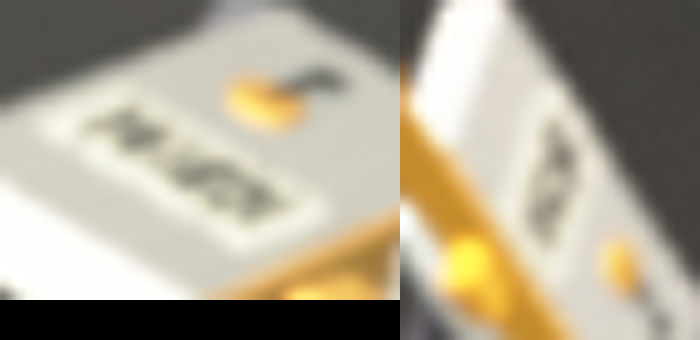

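```bash
python3 - <<'E'
from h import *
a=load('top0');b=load('side0')
c=[P(a,360+(u-400)/4-.4,170+v/4-.4,.006)[:2] for u,v in((437,145),(703,30),(765,155),(500,268))]
c=np.array(c); print('mat top',c.round(4).tolist(),c.mean(0)); d=(c[0]+c[3]-c[1]-c[2])/2; print(np.linalg.norm(d),np.degrees(np.arctan2(d[1],d[0])))
c=np.array([P(b,345+(u-400)/4-.4,270+(v-300)/4-.4,.006)[:2] for u,v in((452,424),(735,520),(648,600))])
d=c[0]-c[2]; m=(c[0]+c[1])/2; print('mat side',m,np.linalg.norm(d),np.degrees(np.arctan2(d[1],d[0])))
for s,box in((a,(360,170,460,245)),):
    X,C=cloud(s,*box); g=abs(C[:,0]-C[:,2])<40
    for lo,hi in((.0405,.044),(.0505,.054)):
        q=X[g&(X[:,2]>lo)&(X[:,2]<hi)][:,:2]; w=np.linalg.svd(q-q.mean(0))[2][0]; w*=np.sign(w[1])
        pr=(q-q.mean(0))@w; print('top',lo,rect(q),q.mean(0),np.degrees(np.arctan2(w[1],w[0])),np.ptp(pr))
L=[P(a,152.7,274.2),P(b,265,158.2)]; print('label',L)
A=[];B=[]
for s,u,v in((a,152.7,274.2),(b,265,158.2)):
    r=ray(s,u,v);R=np.array(s['R']);o=-R.T@s['t'];w=R.T@r;w/=np.linalg.norm(w);M=np.eye(3)-np.outer(w,w);A.append(M);B.append(M@o)
print('tri',np.linalg.solve(sum(A),sum(B)))
# case points: coordinate along face y
yaw=np.radians(180-33.6); 
n=np.array([np.cos(np.radians(-33.6))*np.cos(np.radians(25)),np.sin(np.radians(-33.6))*np.cos(np.radians(25)),np.sin(np.radians(25))])
y=np.array([-np.sin(yaw),np.cos(yaw),0]); z=np.cross(-n,y); l=(L[0]+L[1])/2
for s,bx in((a,(115,250,200,310)),(b,(235,130,290,200))):
    X,C=cloud(s,*bx); m=abs((X-l)@n)<.004; Q=X[m]-l; print('case y',np.percentile(Q@y,[0,2,50,98,100]).round(4),'z',np.percentile(Q@z,[0,2,98,100]).round(4))
E
```

```text
mat top [[0.5754, -0.2147], [0.6358, -0.3969], [0.5482, -0.4237], [0.4915, -0.2445]] [ 0.56274893 -0.31994651]
0.18993321409847158 107.95312018951034
mat side [ 0.56514998 -0.3214344 ] 0.19100479882460394 106.96078564554635
top 0.0405 (array([ 558. , -322.5]), array([ 53.4, 168.8]), 11.52) [ 0.57110427 -0.34729264] 106.02904133741154 0.16881229055365804
top 0.0505 (array([ 552.5, -265.7]), array([60.6, 50.1]), 14.03) [ 0.55366827 -0.26512776] 13.429112489347379 0.06036665419572581
label [array([0.43546661, 0.3077876 , 0.10608227]), array([0.43886339, 0.30630259, 0.10392955])]
tri [0.43801265 0.3091269  0.10135365]
case y [-0.0737 -0.0537  0.0043  0.0451  0.0651] z [-0.1237 -0.1187  0.0588  0.0944]
case y [-0.1778 -0.1371  0.0077  0.0594  0.0794] z [-0.1246 -0.1202  0.0666  0.0941]
```

```bash
cat >> h.py <<'E'
def Rtool(yaw,pitch=0): # scanner attitude -> tool rotation (tool x = scanner x, tool z = -scanner z); pitch = deg nose down
    S=Rot.from_euler('ZY',[yaw,pitch],degrees=True); return S*Rot.from_matrix(np.diag([1.,-1,-1]))
def plan(p,R,N,w=.087,nd=3):
    st=monitor.sense(); p0=st['tool_pos'];R0=Rot.from_quat(st['tcp_rot']); rv=(R0.inv()*R).as_rotvec(); dp=(np.array(p)-p0)/N
    print('t',st['t'],'from',p0.round(4),'turn',rv.round(3),'F',st['wrist_force'].round(1),'w',st['width'])
    for i in range(N):
        Ri=R0*Rot.from_rotvec(rv*i/N); print([w,(Ri.inv().apply(dp)).round(nd).tolist(),(rv/N).round(nd).tolist()],end=',')
    print()
E
python3 -c "
from h import *
plan([.567,-.317,.20],Rtool(105),12)"
```

```text
t 0.1 from [ 0.17   -0.6269  0.2216] turn [-1.000e-03 -1.000e-03 -1.568e+00] F [-0.1 -0.4  0. ] w 0.08726762342411425
[0.087, [0.039, -0.016, 0.002], [-0.0, -0.0, -0.131]],[0.087, [0.04, -0.011, 0.002], [-0.0, -0.0, -0.131]],[0.087, [0.042, -0.006, 0.002], [-0.0, -0.0, -0.131]],[0.087, [0.042, -0.0, 0.002], [-0.0, -0.0, -0.131]],[0.087, [0.042, 0.005, 0.002], [-0.0, -0.0, -0.131]],[0.087, [0.041, 0.011, 0.002], [-0.0, -0.0, -0.131]],[0.087, [0.039, 0.016, 0.002], [-0.0, -0.0, -0.131]],[0.087, [0.036, 0.021, 0.002], [-0.0, -0.0, -0.131]],[0.087, [0.033, 0.025, 0.002], [-0.0, -0.0, -0.131]],[0.087, [0.03, 0.029, 0.002], [-0.0, -0.0, -0.131]],[0.087, [0.026, 0.033, 0.002], [-0.0, -0.0, -0.131]],[0.087, [0.021, 0.036, 0.002], [-0.0, -0.0, -0.131]],
```

Request:
{"name": "carry_out", "arguments": {"increments": [[0.087,[0.039,-0.016,0.002],[0,0,-0.131]],[0.087,[0.04,-0.011,0.002],[0,0,-0.131]],[0.087,[0.042,-0.006,0.002],[0,0,-0.131]],[0.087,[0.042,0,0.002],[0,0,-0.131]],[0.087,[0.042,0.005,0.002],[0,0,-0.131]],[0.087,[0.041,0.011,0.002],[0,0,-0.131]],[0.087,[0.039,0.016,0.002],[0,0,-0.131]],[0.087,[0.036,0.021,0.002],[0,0,-0.131]],[0.087,[0.033,0.025,0.002],[0,0,-0.131]],[0.087,[0.03,0.029,0.002],[0,0,-0.131]],[0.087,[0.026,0.033,0.002],[0,0,-0.131]],[0.087,[0.021,0.036,0.002],[0,0,-0.131]]]}}

```text
t: 1.3
tool_pos: [0.5629, -0.3018, 0.1887]
tcp_rot: [0.589, 0.808, -0.001, -0.006]
wrist_force: [0.4, -0.5, 0.1]
width: 0.0868
```

```bash
python3 -c "
from h import *
plan([.567,-.317,.10],Rtool(105),6)
print(monitor.sense()['qpos'])"
```

```text
t 1.3 from [ 0.5629 -0.3018  0.1887] turn [-0.009 -0.007  0.05 ] F [ 0.4 -0.5  0.1] w 0.08676572253545006
[0.087, [-0.003, 0.0, 0.015], [-0.002, -0.001, 0.008]],[0.087, [-0.003, 0.0, 0.015], [-0.002, -0.001, 0.008]],[0.087, [-0.003, 0.0, 0.015], [-0.002, -0.001, 0.008]],[0.087, [-0.003, 0.0, 0.015], [-0.002, -0.001, 0.008]],[0.087, [-0.003, 0.0, 0.015], [-0.002, -0.001, 0.008]],[0.087, [-0.003, 0.0, 0.015], [-0.002, -0.001, 0.008]],
[ 0.86231465  0.36973062 -0.52846868  1.50098201  0.18828751  1.33370812
  0.62829985]
```

Request:
{"name": "carry_out", "arguments": {"increments": [[0.087,[-0.008,0,0.015],[-0.004,-0.003,0.025]],[0.087,[-0.007,0,0.025],[-0.003,-0.002,0.02]],[0.087,[0,0,0.025],[-0.002,-0.002,0.005]],[0.087,[0,0,0.02],[0,0,0]],[0.087,[0,0,0],[0,0,0]]]}}

```text
t: 1.8
tool_pos: [0.5733, -0.3052, 0.0983]
tcp_rot: [0.603, 0.797, 0.003, -0.001]
wrist_force: [0.4, 0.2, -0.4]
width: 0.087
```

```bash
python3 -c "
from h import *
plan([.567,-.317,.0115],Rtool(105),6)
s=snap('side','side1')
p=proj(s,[monitor.sense()['tool_pos']]);print(p)
cv2.imwrite('pics/c2.png',cv2.resize(s['img'][250:370,330:490,::-1],(640,480),interpolation=cv2.INTER_CUBIC))"
```

```text
t 1.8 from [ 0.5733 -0.3052  0.0983] turn [ 0.004 -0.007  0.013] F [ 0.4  0.2 -0.4] w 0.08701231502942354
[0.087, [-0.002, -0.002, 0.014], [0.001, -0.001, 0.002]],[0.087, [-0.002, -0.002, 0.014], [0.001, -0.001, 0.002]],[0.087, [-0.002, -0.002, 0.014], [0.001, -0.001, 0.002]],[0.087, [-0.002, -0.002, 0.014], [0.001, -0.001, 0.002]],[0.087, [-0.002, -0.002, 0.014], [0.001, -0.001, 0.002]],[0.087, [-0.002, -0.002, 0.014], [0.001, -0.001, 0.002]],
[[396.45034943 288.53083849]]
```

View pics/c2.png

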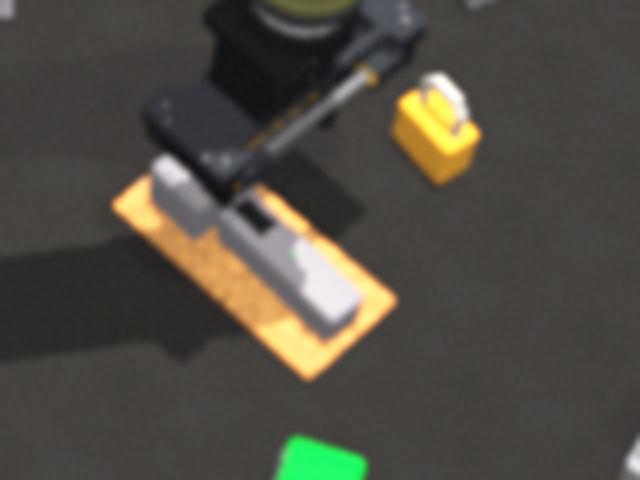

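The gripper at crop (230,150) straddles the grey scanner on its mat, about 12 mm too far toward the head. I'll shift it back and then descend.

Request:
{"name": "carry_out", "arguments": {"increments": [[0.087,[-0.012,-0.01,0.01],[0.003,-0.005,0.01]],[0.087,[0,0,0.02],[0,0,0]],[0.087,[0,0,0.02],[0,0,0]],[0.087,[0,0,0],[0,0,0]]]}}

```text
t: 2.25
tool_pos: [0.5683, -0.3267, 0.0523]
tcp_rot: [0.61, 0.793, -0.0, 0.005]
wrist_force: [-0.4, -0.0, -0.6]
width: 0.0867
```

```bash
python3 -c "
from h import *
plan([.567,-.317,.0115],Rtool(105),3)"
```

```text
t 2.25 from [ 0.5683 -0.3267  0.0523] turn [ 0.005  0.008 -0.002] F [-0.4 -0.  -0.6] w 0.0867489418208076
[0.087, [0.003, 0.0, 0.014], [0.002, 0.003, -0.001]],[0.087, [0.003, 0.0, 0.014], [0.002, 0.003, -0.001]],[0.087, [0.003, 0.0, 0.014], [0.002, 0.003, -0.001]],
```

Request:
{"name": "carry_out", "arguments": {"increments": [[0.087,[0.005,0,0.014],[0.003,0.004,0]],[0.087,[0.003,0,0.014],[0,0,0]],[0.087,[0,0,0.01],[0,0,0]],[0.087,[0,0,0],[0,0,0]]]}}

```text
t: 2.65
tool_pos: [0.5671, -0.3215, 0.0143]
tcp_rot: [0.611, 0.792, -0.001, 0.005]
wrist_force: [-0.2, -0.7, 0.7]
width: 0.0868
```

```bash
python3 -c "
from h import *
plan([.567,-.317,.0115],Rtool(105),1)"
```

```text
t 2.65 from [ 0.5671 -0.3215  0.0143] turn [ 0.005  0.008 -0.005] F [-0.2 -0.7  0.7] w 0.08675805755678698
[0.087, [0.004, 0.001, 0.003], [0.005, 0.008, -0.005]],
```

Request:
{"name": "carry_out", "arguments": {"increments": [[0.087,[0.004,0,0.002],[0.005,0.008,0]],[0.025,[0,0,0],[0,0,0]],[0.025,[0,0,0],[0,0,0]],[0.025,[0,0,0],[0,0,0]],[0.025,[0,0,0],[0,0,0]],[0.025,[0,0,0],[0,0,0]],[0.025,[0,0,0],[0,0,0]],[0.025,[0,0,0],[0,0,0]]], "force": 25}}

```text
t: 3.45
tool_pos: [0.5678, -0.3177, 0.0143]
tcp_rot: [0.61, 0.792, 0.0, 0.001]
wrist_force: [-0.2, -0.9, 0.3]
width: 0.0389
```

Request:
{"name": "carry_out", "arguments": {"increments": [[0.025,[0,0,0],[0,0,0]],[0.025,[0,0,0],[0,0,0]],[0.025,[0,0,0],[0,0,0]]]}}

```text
t: 3.75
tool_pos: [0.5675, -0.3178, 0.0143]
tcp_rot: [0.61, 0.792, -0.0, 0.001]
wrist_force: [-0.2, -0.2, 0.4]
width: 0.0338
```

```bash
python3 -c "
from h import *
s=monitor.sense();print(Rot.from_quat(s['tcp_rot']).as_matrix().round(4),s['tool_pos'],s['width'],s['wrist_force'],s['qpos'])"
```

```text
[[-0.2547  0.967   0.0017]
 [ 0.967   0.2547 -0.0014]
 [-0.0018  0.0013 -1.    ]] [ 0.56746583 -0.3178099   0.01426314] 0.033777310823683716 [-0.17809516 -0.20399081  0.39600987] [ 0.83497628  0.53701447 -0.4718132   1.64545253  0.27642155  1.02365299
  0.53333848]
```

Request:
{"name": "carry_out", "arguments": {"increments": [[0.025,[0,0,-0.01],[0,0,0]],[0.025,[0,0,-0.02],[0,0,0]],[0.025,[0,0,-0.03],[0,0,0]],[0.025,[0,0,-0.04],[0,0,0]],[0.025,[0,0,-0.04],[0,0,0]],[0.025,[0,0,-0.04],[0,0,0]],[0.025,[0,0,-0.04],[0,0,0]],[0.025,[0,0,-0.03],[0,0,0]],[0.025,[0,0,0],[0,0,0]]]}}

```text
t: 4.65
tool_pos: [0.5646, -0.3152, 0.2732]
tcp_rot: [0.61, 0.793, 0.0, -0.003]
wrist_force: [1.2, 0.7, -0.9]
width: 0.0338
```

```bash
cat >> h.py <<'E'
TS=np.array([.004,0,.0083]) # TCP in scanner frame
L=np.array([.437,.307,.105]); YAW=180-33.6
def scanpose(dist=.1,yaw=YAW,pitch=25,lab=L):
    S=Rot.from_euler('ZY',[yaw,pitch],degrees=True); win=lab-S.apply([dist,0,0]); return win+S.apply(TS-np.array([.085,0,.023])),Rtool(yaw,pitch)
E
python3 -c "
from h import *
s=snap('side','side2');X,C=cloud(s,330,120,520,330)
p,R=scanpose();print(p)
cv2.imwrite('pics/c3.png',s['img'][:,:,::-1])
plan([.6,.19,.32],Rtool(YAW),12,.025)"
```

```text
[0.57880834 0.21278277 0.16817118]
t 4.7 from [ 0.5638 -0.3148  0.2708] turn [-0.003 -0.009 -0.724] F [ 0.4  0.9 -2.6] w 0.034069628576759145
[0.025, [0.04, 0.014, -0.004], [-0.0, -0.001, -0.06]],[0.025, [0.039, 0.016, -0.004], [-0.0, -0.001, -0.06]],[0.025, [0.038, 0.018, -0.004], [-0.0, -0.001, -0.06]],[0.025, [0.037, 0.021, -0.004], [-0.0, -0.001, -0.06]],[0.025, [0.035, 0.023, -0.004], [-0.0, -0.001, -0.06]],[0.025, [0.034, 0.025, -0.004], [-0.0, -0.001, -0.06]],[0.025, [0.032, 0.027, -0.004], [-0.0, -0.001, -0.06]],[0.025, [0.031, 0.029, -0.004], [-0.0, -0.001, -0.06]],[0.025, [0.029, 0.031, -0.004], [-0.0, -0.001, -0.06]],[0.025, [0.027, 0.032, -0.004], [-0.0, -0.001, -0.06]],[0.025, [0.025, 0.034, -0.004], [-0.0, -0.001, -0.06]],[0.025, [0.023, 0.035, -0.004], [-0.0, -0.001, -0.06]],
```

View pics/c3.png

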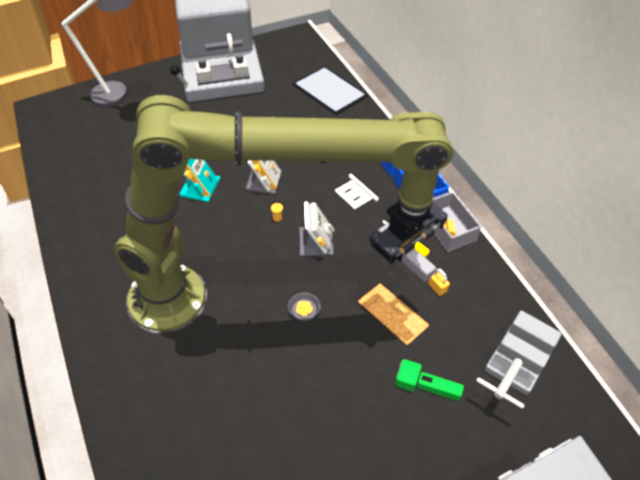

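The scanner is held in the gripper at about (420,262), and the empty mat is at (393,313). Next I'll carry it over to the mortise lock.

Request:
{"name": "carry_out", "arguments": {"increments": [[0.025,[0.035,0.01,-0.004],[0,0,-0.055]],[0.025,[0.039,0.016,-0.004],[0,0,-0.06]],[0.025,[0.038,0.018,-0.004],[0,0,-0.06]],[0.025,[0.037,0.021,-0.004],[0,0,-0.06]],[0.025,[0.035,0.023,-0.004],[0,0,-0.06]],[0.025,[0.034,0.025,-0.004],[0,0,-0.06]],[0.025,[0.032,0.027,-0.004],[0,0,-0.06]],[0.025,[0.031,0.029,-0.004],[0,0,-0.06]],[0.025,[0.029,0.031,-0.004],[0,0,-0.06]],[0.025,[0.027,0.032,-0.004],[0,0,-0.06]],[0.025,[0.025,0.034,-0.004],[0,0,-0.06]],[0.025,[0.015,0.025,-0.004],[0,0,-0.05]]]}}

```text
t: 5.9
tool_pos: [0.5864, 0.1792, 0.2939]
tcp_rot: [0.291, 0.956, -0.004, -0.024]
wrist_force: [0.3, -0.2, -2.9]
width: 0.0335
```

```bash
python3 -c "
from h import *
s=load('side2'); X,C=cloud(s,345,275,445,350); m=(C[:,0]-C[:,2]>60)&(X[:,2]<.02)&(X[:,2]>-.01); print(rect(X[m]),X[m].mean(0))
p,R=scanpose(.16);print(p)
plan(p+[0,0,.02],R,8,.025)"
```

```text
(array([ 639.9, -296.6]), array([253.2, 200.3]), 17.88) [ 0.57083382 -0.32378343  0.00632953]
[0.62410132 0.18269018 0.19352828]
t 5.9 from [0.5864 0.1792 0.2939] turn [-0.023 -0.48   0.   ] F [ 0.3 -0.2 -2.9] w 0.033475356264640946
[0.025, [-0.004, 0.003, 0.01], [-0.003, -0.06, 0.0]],[0.025, [-0.004, 0.003, 0.01], [-0.003, -0.06, 0.0]],[0.025, [-0.003, 0.003, 0.01], [-0.003, -0.06, 0.0]],[0.025, [-0.002, 0.003, 0.01], [-0.003, -0.06, 0.0]],[0.025, [-0.002, 0.003, 0.011], [-0.003, -0.06, 0.0]],[0.025, [-0.001, 0.003, 0.011], [-0.003, -0.06, 0.0]],[0.025, [-0.0, 0.003, 0.011], [-0.003, -0.06, 0.0]],[0.025, [0.0, 0.003, 0.011], [-0.003, -0.06, 0.0]],
```

Request:
{"name": "carry_out", "arguments": {"increments": [[0.025,[-0.004,0.003,0.01],[-0.003,-0.06,0]],[0.025,[-0.004,0.003,0.01],[-0.003,-0.06,0]],[0.025,[-0.003,0.003,0.01],[-0.003,-0.06,0]],[0.025,[-0.002,0.003,0.01],[-0.003,-0.06,0]],[0.025,[-0.002,0.003,0.011],[-0.003,-0.06,0]],[0.025,[-0.001,0.003,0.011],[-0.003,-0.06,0]],[0.025,[0,0.003,0.011],[-0.003,-0.06,0]],[0.025,[0,0.003,0.011],[-0.003,-0.06,0]],[0.025,[0,0,0],[0,0,0]]]}}

```text
t: 6.8
tool_pos: [0.6111, 0.1877, 0.1862]
tcp_rot: [0.271, 0.939, -0.068, 0.2]
wrist_force: [0.1, 0.1, -1.8]
width: 0.0337
```

```bash
python3 -c "
from h import *
p,R=scanpose(.1);print(p)
plan(p,R,4,.025)
s=snap('top','top3'); st=monitor.sense()
S=Rot.from_quat(st['tcp_rot'])*Rot.from_matrix(np.diag([1.,-1,-1])); o=st['tool_pos']-S.apply(TS)
q=S.apply([[.085,0,.023],[.085,.032,.046],[.085,-.032,.046],[.033,.032,.046],[.033,-.032,.046],[-.085,.017,.036],[-.085,-.017,.036]])+o
im=cv2.resize(s['img'][170:320,100:300,::-1],(800,600),interpolation=cv2.INTER_CUBIC)
for x in np.vstack([proj(s,q),proj(s,[L])]): cv2.circle(im,tuple(int(v) for v in (x-[100,170])*4+1.5),3,(0,0,255),-1)
cv2.imwrite('pics/c4.png',im)"
```

```text
[0.57880834 0.21278277 0.16817118]
t 6.8 from [0.6111 0.1877 0.1862] turn [-0.008 -0.01   0.026] F [ 0.1  0.1 -1.8] w 0.03373614514744403
[0.025, [0.011, 0.001, -0.0], [-0.002, -0.003, 0.007]],[0.025, [0.011, 0.001, -0.0], [-0.002, -0.003, 0.007]],[0.025, [0.011, 0.001, -0.0], [-0.002, -0.003, 0.007]],[0.025, [0.011, 0.001, -0.0], [-0.002, -0.003, 0.007]],
```

View pics/c4.png

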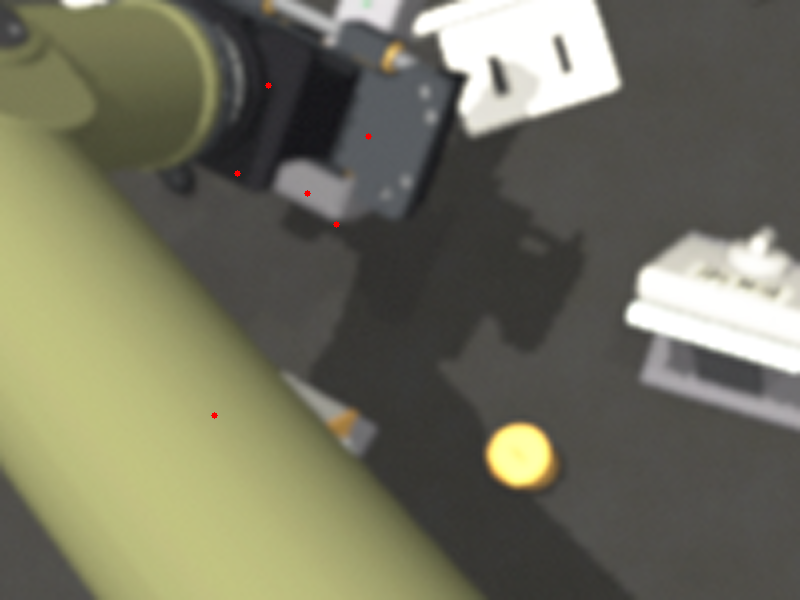

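The visible head corner at (340,218) agrees with the predicted (336,224), so the scanner sits in the gripper as modelled. Closing to 100 mm.

Request:
{"name": "carry_out", "arguments": {"increments": [[0.025,[0.011,0.001,0],[-0.002,-0.003,0.007]],[0.025,[0.011,0.001,0],[-0.002,-0.003,0.007]],[0.025,[0.011,0.001,0],[-0.002,-0.003,0.007]],[0.025,[0.008,0.001,0],[-0.002,-0.003,0.005]],[0.025,[0,0,0],[0,0,0]],[0.025,[0,0,0],[0,0,0]]]}}

```text
t: 7.45
tool_pos: [0.581, 0.2118, 0.1697]
tcp_rot: [0.286, 0.934, -0.061, 0.207]
wrist_force: [-0.2, 0.6, -2.3]
width: 0.0338
```

```bash
cat > chk.py <<'E'
from h import *
p,R=scanpose(.1); plan(p,R,1,.025)
s=snap('side','side4'); st=monitor.sense()
S=Rot.from_quat(st['tcp_rot'])*Rot.from_matrix(np.diag([1.,-1,-1])); o=st['tool_pos']-S.apply(TS)
q=S.apply([[.085,0,.023],[.085,.032,.046],[.085,-.032,.046],[.033,.032,.046],[.033,-.032,.046],[-.085,.017,.036],[-.085,-.017,.036],[-.085,-.017,0],[.085,-.032,0]])+o
w=q[0]; LS=Rot.from_euler('ZY',[YAW,25],degrees=True); print('window in label frame',LS.inv().apply(w-L),'beam',LS.inv().apply(S.apply([1,0,0])))
im=cv2.resize(s['img'][100:250,230:430,::-1],(800,600),interpolation=cv2.INTER_CUBIC)
for x in np.vstack([proj(s,q),proj(s,[L])]): cv2.circle(im,tuple(int(v) for v in (x-[230,100])*4+1.5),3,(0,0,255),-1)
cv2.imwrite('pics/c5.png',im)
E
python3 chk.py
```

```text
t 7.45 from [0.581  0.2118 0.1697] turn [ 0.001 -0.002 -0.008] F [-0.2  0.6 -2.3] w 0.03377719502294706
[0.025, [0.003, -0.0, 0.0], [0.001, -0.002, -0.008]],
window in label frame [-0.10282109 -0.00104227  0.00054676] beam [ 0.99996944 -0.00759012  0.00187294]
```

View pics/c5.png

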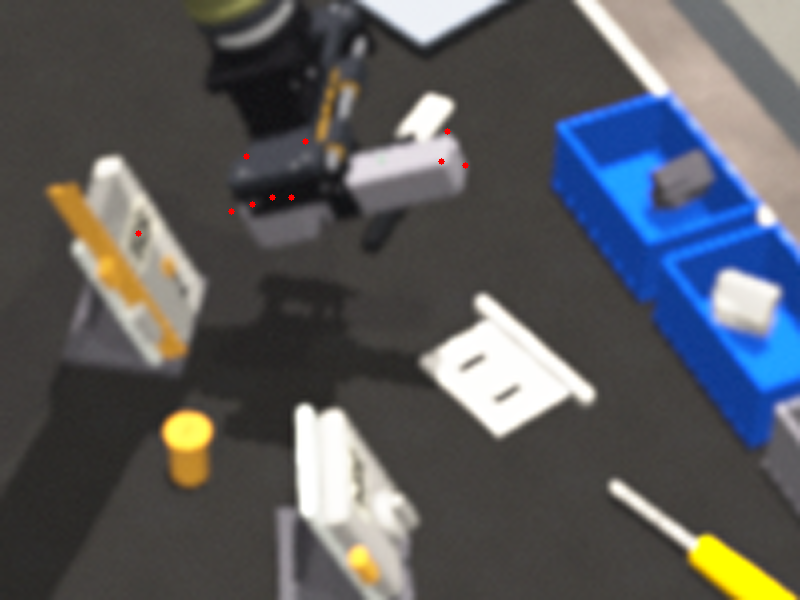

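The side view puts the scanner where the model predicts: rear corners at (441,161) and (465,165), and the label mark at (138,234) on the barcode. I'll make one small correction, then hold on camera calls, during which the arm keeps its target.

Request:
{"name": "carry_out", "arguments": {"increments": [[0.025,[0.003,0,0],[0,0,-0.008]],[0.025,[0,0,0],[0,0,0]],[0.025,[0,0,0],[0,0,0]]]}}

```text
t: 7.8
tool_pos: [0.5797, 0.2127, 0.1691]
tcp_rot: [0.283, 0.935, -0.062, 0.207]
wrist_force: [0.0, -0.4, -2.1]
width: 0.0335
```

```bash
python3 - <<'E'
from h import *
LS=Rot.from_euler('ZY',[YAW,25],degrees=True)
for i in range(45):
    eyes.snapshot('top')
    if i%11==0:
        st=monitor.sense();S=Rot.from_quat(st['tcp_rot'])*Rot.from_matrix(np.diag([1.,-1,-1])); w=st['tool_pos']+S.apply(np.array([.085,0,.023])-TS)
        print(st['t'],LS.inv().apply(w-L).round(4),(LS.inv()*S).as_rotvec(degrees=True).round(2),abs(st['dq']).max().round(4))
E
```

```text
7.85 [-0.101  -0.0005  0.0006] [-0.05 -0.08 -0.05] 0.0019
8.4 [-0.1007 -0.0005  0.0006] [-0.05 -0.08 -0.03] 0.001
8.95 [-0.1007 -0.0005  0.0006] [-0.05 -0.09 -0.02] 0.0023
9.5 [-0.1007 -0.0005  0.0006] [-0.05 -0.08 -0.03] 0.0022
10.05 [-0.1007 -0.0005  0.0006] [-0.05 -0.08 -0.03] 0.0022
```

```bash
python3 -c "
from h import *
plan([.605,.185,.30],Rtool(YAW),8,.025)"
```

```text
t 10.05 from [0.5794 0.213  0.1689] turn [ 0.001  0.435 -0.   ] F [-0.2 -0.3 -2. ] w 0.03392409937107159
[0.025, [-0.011, -0.001, -0.013], [0.0, 0.054, -0.0]],[0.025, [-0.01, -0.001, -0.014], [0.0, 0.054, -0.0]],[0.025, [-0.01, -0.001, -0.014], [0.0, 0.054, -0.0]],[0.025, [-0.009, -0.001, -0.015], [0.0, 0.054, -0.0]],[0.025, [-0.008, -0.001, -0.015], [0.0, 0.054, -0.0]],[0.025, [-0.007, -0.001, -0.015], [0.0, 0.054, -0.0]],[0.025, [-0.006, -0.001, -0.016], [0.0, 0.054, -0.0]],[0.025, [-0.005, -0.001, -0.016], [0.0, 0.054, -0.0]],
```

Request:
{"name": "carry_out", "arguments": {"increments": [[0.025,[-0.011,-0.001,-0.013],[0,0.054,0]],[0.025,[-0.01,-0.001,-0.014],[0,0.054,0]],[0.025,[-0.01,-0.001,-0.014],[0,0.054,0]],[0.025,[-0.009,-0.001,-0.015],[0,0.054,0]],[0.025,[-0.008,-0.001,-0.015],[0,0.054,0]],[0.025,[-0.007,-0.001,-0.015],[0,0.054,0]],[0.025,[-0.006,-0.001,-0.016],[0,0.054,0]],[0.025,[-0.005,-0.001,-0.016],[0,0.054,0]],[0.025,[0,0,0],[0,0,0]]]}}

```text
t: 10.95
tool_pos: [0.6056, 0.1842, 0.3042]
tcp_rot: [0.287, 0.958, 0.001, -0.006]
wrist_force: [0.1, -0.5, -2.1]
width: 0.034
```

```bash
python3 -c "
from h import *
plan([.567,-.312,.26],Rtool(107.5),12,.025)"
```

```text
t 10.95 from [0.6056 0.1842 0.3042] turn [-0.006 -0.01   0.683] F [ 0.1 -0.5 -2.1] w 0.03404618752475975
[0.025, [-0.02, -0.036, 0.004], [-0.001, -0.001, 0.057]],[0.025, [-0.022, -0.035, 0.004], [-0.001, -0.001, 0.057]],[0.025, [-0.024, -0.034, 0.004], [-0.001, -0.001, 0.057]],[0.025, [-0.026, -0.032, 0.004], [-0.001, -0.001, 0.057]],[0.025, [-0.028, -0.031, 0.004], [-0.001, -0.001, 0.057]],[0.025, [-0.029, -0.029, 0.004], [-0.001, -0.001, 0.057]],[0.025, [-0.031, -0.027, 0.004], [-0.001, -0.001, 0.057]],[0.025, [-0.033, -0.026, 0.004], [-0.001, -0.001, 0.057]],[0.025, [-0.034, -0.024, 0.004], [-0.001, -0.001, 0.057]],[0.025, [-0.035, -0.022, 0.004], [-0.001, -0.001, 0.057]],[0.025, [-0.036, -0.02, 0.004], [-0.001, -0.001, 0.057]],[0.025, [-0.038, -0.018, 0.004], [-0.001, -0.001, 0.057]],
```

Request:
{"name": "carry_out", "arguments": {"increments": [[0.025,[-0.02,-0.036,0.003],[-0.001,-0.001,0.057]],[0.025,[-0.022,-0.035,0.003],[-0.001,-0.001,0.057]],[0.025,[-0.024,-0.034,0.003],[-0.001,-0.001,0.057]],[0.025,[-0.026,-0.032,0.003],[-0.001,-0.001,0.057]],[0.025,[-0.028,-0.031,0.003],[-0.001,-0.001,0.057]],[0.025,[-0.029,-0.029,0.003],[-0.001,-0.001,0.057]],[0.025,[-0.031,-0.027,0.003],[-0.001,-0.001,0.057]],[0.025,[-0.033,-0.026,0.003],[-0.001,-0.001,0.057]],[0.025,[-0.034,-0.024,0.003],[-0.001,-0.001,0.057]],[0.025,[-0.034,-0.022,0.003],[-0.001,-0.001,0.057]],[0.025,[-0.03,-0.018,0.003],[-0.001,-0.001,0.05]],[0.025,[0,0,0],[0,0,0]]]}}

```text
t: 12.15
tool_pos: [0.5581, -0.27, 0.2563]
tcp_rot: [0.569, 0.822, -0.004, 0.002]
wrist_force: [-1.2, -0.6, -3.6]
width: 0.0336
```

```bash
python3 -c "
from h import *
plan([.564,-.317,.06],Rtool(107.5),8,.025)"
```

```text
t 12.15 from [ 0.5581 -0.27    0.2563] turn [-0.004  0.009  0.054] F [-1.2 -0.6 -3.6] w 0.03357291022357925
[0.025, [-0.006, -0.001, 0.025], [-0.0, 0.001, 0.007]],[0.025, [-0.006, -0.001, 0.025], [-0.0, 0.001, 0.007]],[0.025, [-0.006, -0.001, 0.025], [-0.0, 0.001, 0.007]],[0.025, [-0.006, -0.001, 0.025], [-0.0, 0.001, 0.007]],[0.025, [-0.006, -0.001, 0.025], [-0.0, 0.001, 0.007]],[0.025, [-0.006, -0.001, 0.025], [-0.0, 0.001, 0.007]],[0.025, [-0.006, -0.001, 0.025], [-0.0, 0.001, 0.007]],[0.025, [-0.006, -0.001, 0.025], [-0.0, 0.001, 0.007]],
```

Request:
{"name": "carry_out", "arguments": {"increments": [[0.025,[-0.006,-0.001,0.025],[0,0.001,0.007]],[0.025,[-0.006,-0.001,0.025],[0,0.001,0.007]],[0.025,[-0.006,-0.001,0.025],[0,0.001,0.007]],[0.025,[-0.006,-0.001,0.025],[0,0.001,0.007]],[0.025,[-0.006,-0.001,0.025],[0,0.001,0.007]],[0.025,[-0.006,-0.001,0.025],[0,0.001,0.007]],[0.025,[-0.006,-0.001,0.025],[0,0.001,0.007]],[0.025,[-0.006,-0.001,0.015],[0,0.001,0.005]],[0.025,[0,0,0],[0,0,0]]]}}

```text
t: 13.05
tool_pos: [0.5665, -0.3149, 0.0562]
tcp_rot: [0.589, 0.808, -0.002, -0.001]
wrist_force: [-0.5, -0.3, -3.2]
width: 0.0338
```

```bash
python3 -c "
from h import *
plan([.564,-.317,.025],Rtool(107.5),3,.025)
s=snap('side','side6')
cv2.imwrite('pics/c6.png',cv2.resize(s['img'][240:360,330:490,::-1],(800,600),interpolation=cv2.INTER_CUBIC))"
```

```text
t 13.05 from [ 0.5665 -0.3149  0.0562] turn [-0.004  0.001  0.005] F [-0.5 -0.3 -3.2] w 0.03383057687988331
[0.025, [-0.0, -0.001, 0.01], [-0.001, 0.0, 0.002]],[0.025, [-0.0, -0.001, 0.01], [-0.001, 0.0, 0.002]],[0.025, [-0.0, -0.001, 0.01], [-0.001, 0.0, 0.002]],
```

Request:
{"name": "carry_out", "arguments": {"increments": [[0.025,[0,-0.002,0.012],[-0.002,0,0.002]],[0.025,[0,-0.001,0.012],[-0.001,0,0.002]],[0.025,[0,0,0.008],[0,0,0]],[0.025,[0,0,0],[0,0,0]]]}}

```text
t: 13.5
tool_pos: [0.567, -0.3148, 0.0268]
tcp_rot: [0.59, 0.807, 0.001, 0.004]
wrist_force: [0.9, 0.8, -2.4]
width: 0.0337
```

```bash
python3 -c "
from h import *
plan([.564,-.317,.0143],Rtool(107.5),3,.025)"
```

```text
t 13.5 from [ 0.567  -0.3148  0.0268] turn [0.005 0.005 0.003] F [ 0.9  0.8 -2.4] w 0.033744809315861796
[0.025, [-0.0, -0.001, 0.004], [0.002, 0.002, 0.001]],[0.025, [-0.0, -0.001, 0.004], [0.002, 0.002, 0.001]],[0.025, [-0.0, -0.001, 0.004], [0.002, 0.002, 0.001]],
```

Request:
{"name": "carry_out", "arguments": {"increments": [[0.025,[0,-0.004,0.003],[0.004,0.004,0.002]],[0.025,[0,-0.001,0.004],[0,0,0]],[0.025,[0,0,0.003],[0,0,0]],[0.025,[0,0,0],[0,0,0]]]}}

```text
t: 13.9
tool_pos: [0.5625, -0.3168, 0.017]
tcp_rot: [0.591, 0.807, 0.0, 0.002]
wrist_force: [-0.1, 0.4, -2.5]
width: 0.0337
```

```bash
python3 -c "
from h import *
plan([.564,-.317,.0143],Rtool(107.5),1,.025)"
```

```text
t 13.9 from [ 0.5625 -0.3168  0.017 ] turn [0.002 0.002 0.001] F [-0.1  0.4 -2.5] w 0.033749787869235486
[0.025, [-0.001, 0.001, 0.003], [0.002, 0.002, 0.001]],
```

Request:
{"name": "carry_out", "arguments": {"increments": [[0.025,[0,0.001,0.002],[0.002,0.002,0]],[0.025,[0,0,0.001],[0,0,0]],[0.025,[0,0,0],[0,0,0]]]}}

```text
t: 14.2
tool_pos: [0.5642, -0.3166, 0.0143]
tcp_rot: [0.591, 0.807, 0.0, 0.001]
wrist_force: [-0.2, 0.4, -1.6]
width: 0.0338
```

Request:
{"name": "carry_out", "arguments": {"increments": [[0.025,[0,0,0.001],[0,0,0]],[0.025,[0,0,0],[0,0,0]],[0.04,[0,0,0],[0,0,0]],[0.05,[0,0,0],[0,0,0]],[0.07,[0,0,0],[0,0,0]],[0.087,[0,0,0],[0,0,0]],[0.087,[0,0,0],[0,0,0]],[0.087,[0,0,0],[0,0,0]],[0.087,[0,0,0],[0,0,0]],[0.087,[0,0,0],[0,0,0]]]}}

```text
t: 15.2
tool_pos: [0.566, -0.3172, 0.0157]
tcp_rot: [0.591, 0.807, 0.0, 0.003]
wrist_force: [-0.5, -0.3, 0.1]
width: 0.0838
```

Released, and the wrist force is near zero. Lifting straight up, then clear of the mat.

Request:
{"name": "carry_out", "arguments": {"increments": [[0.087,[0,0,-0.01],[0,0,0]],[0.087,[0,0,-0.02],[0,0,0]],[0.087,[0,0,-0.03],[0,0,0]],[0.087,[0,0,-0.04],[0,0,0]],[0.087,[0,0,-0.04],[0,0,0]],[0.087,[0,0,-0.04],[0,0,0]],[0.087,[0,0,-0.03],[0,0,0]],[0.087,[-0.04,-0.02,0],[0,0,0]],[0.087,[-0.04,-0.03,0],[0,0,0]],[0.087,[-0.04,-0.03,0],[0,0,0]],[0.087,[-0.04,-0.03,0],[0,0,0]],[0.087,[-0.04,-0.03,0],[0,0,0]]]}}

```text
t: 16.4
tool_pos: [0.501, -0.5432, 0.2474]
tcp_rot: [0.581, 0.814, 0.003, 0.008]
wrist_force: [0.5, 0.4, 0.7]
width: 0.087
```

```bash
python3 -c "
from h import *
s=snap('top','top7');snap('side','side7')
print(monitor.sense()['dq'].round(3),monitor.sense()['width'])
im=s['img'][:,:,::-1].copy(); a=cv2.resize(im[160:250,350:470],(480,360),interpolation=cv2.INTER_CUBIC)
b=cv2.imread('pics/side7.png'); b=cv2.resize(b,(480,360)); 
cv2.imwrite('pics/c7.png',np.hstack([a,b])[:,:][:, :960] if 0 else cv2.resize(np.hstack([a,b]),(800,300)))
X,C=cloud(s,360,170,460,245); g=abs(C[:,0]-C[:,2])<40; q=X[g&(X[:,2]>.03)&(X[:,2]<.06)]; print('scanner',rect(q),q[:,2].max())
m=(C[:,0]-C[:,2]>60)&(X[:,2]<.02); print('mat',rect(X[m]))
q=X[g&(X[:,2]>.0505)&(X[:,2]<.054)];print('head',rect(q))"
```

```text
[-0.046 -0.035 -0.072  0.067 -0.069  0.011 -0.044] 0.0869772731479302
scanner (array([ 564.8, -320.3]), array([ 61.9, 170.9]), 17.57) 0.05918621427141387
mat (array([ 565.8, -320.5]), array([ 96.5, 196.4]), 17.62)
head (array([ 548.3, -264.3]), array([60.2, 50.5]), 18.7)
```

View pics/c7.png

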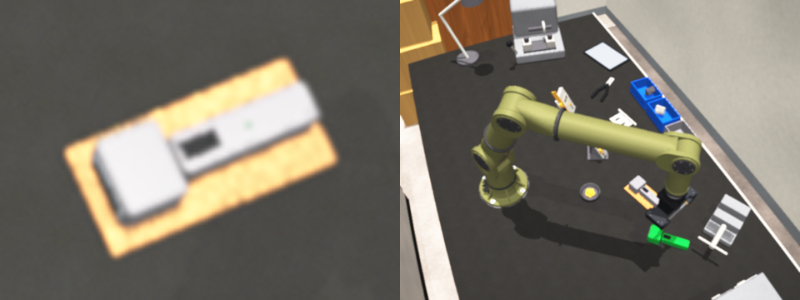

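The scanner lies centred and aligned on the mat (left panel, about (195,160)), and the arm is clear. Settling, then handing in.

Request:
{"name": "carry_out", "arguments": {"increments": [[0.087,[0,0,0],[0,0,0]],[0.087,[0,0,0],[0,0,0]],[0.087,[0,0,0],[0,0,0]]]}}

```text
t: 16.8
tool_pos: [0.4947, -0.5505, 0.2462]
tcp_rot: [0.587, 0.81, 0.001, 0.007]
wrist_force: [1.0, 0.4, -0.2]
width: 0.0873
```

```bash
python3 -c "
from h import *
print(monitor.sense()['dq'].round(3)); print(ctrl.close_job())"
```

```text
[-0.002 -0.007 -0.003  0.002  0.002  0.004 -0.   ]
the job is handed in; nothing more can be done
None
```

I scanned the mortise lock's label, laid the scanner back on its mat and handed the job in at about 17 s. No verdict is reported.

- **Scan:** I held the scanner window 101 mm from the label for about 2.2 s. By the arm's readings it was within 1 mm of the label's middle and about 0.1° of square. That is relative to my camera estimate of the label, which is good to about 2–3 mm; my two readings of the way it faces differed by 1.8°, so I used the mean.
- **Put back:** After release, the top view showed the scanner's centre about 1 mm from the mat's centre, pointing the way it lay. Its overall outline matched the mat's angle within 0.1°. The head's outline alone read about 1° off, which is within the measurement noise.
- **Other things:** The wrist force read at most about 4 N at the end of any move. The last pictures showed nothing on the bench disturbed, though I did not measure the bystanders one by one. The arm ended clear and still.

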